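# Empty a junction-box shell and hold it into the fixture's corner

### The job

Tip the four loose stand-offs out of the junction-box shell into the parts tray, then stand the shell upright on the fixture plate and press it snugly into the corner, flat end against the end stop and long side against the side stop. Finish while still holding it there, pressed firmly against both stops at once, ready to be clamped; leave the other things on the bench where they are.

Things in the scene. Friction and masses are not known exactly. Their poses are not given: they have to be found in the camera images.
- shell: The vessel: open-topped aluminium junction-box shell, 130 mm long (own x), 60 wide (y), 62 high (z), 0.36 kg, walls and floor 4 mm. Origin: centre of its underside, z up. Its +x end is a flat upright wall; the -x end slopes outward to a pouring lip. Long sides: plain flat rectangles over the full length and height. Starts upright on the bench, four stand-offs loose inside.
- shell_flat_end (a point): Centre of the outside of the shell's flat +x end, 65 mm from the shell's origin and 31 mm up.
- shell_lip (a point): Middle of the shell's pouring lip, at own x = -61 mm, y = 0, z = 62 mm. The wall below it, recessed between the long sides, slopes 38 degrees from vertical down to the floor at x = -16 mm (two black plugs on its outside). Tipped over this end by 90 to 105 degrees, lip down, the shell empties over the lip.
- standoff0_center (a point): Centre of one of four equal loose stand-off insulators: red-brown cylinder 20 mm across, 20 mm high, 18 g, starting upright on the shell's floor.
- standoff1_center (a point): Centre of one of four equal loose stand-off insulators: red-brown cylinder 20 mm across, 20 mm high, 18 g, starting upright on the shell's floor.
- standoff2_center (a point): Centre of one of four equal loose stand-off insulators: red-brown cylinder 20 mm across, 20 mm high, 18 g, starting upright on the shell's floor.
- standoff3_center (a point): Centre of one of four equal loose stand-off insulators: red-brown cylinder 20 mm across, 20 mm high, 18 g, starting upright on the shell's floor.
- tray: Grey plastic parts tray, fixed, empty, open on top: 220 mm (own x) x 180 mm (y) x 55 mm high with a rim 57 mm high, walls 4 mm. Origin at the centre of its underside.
- fixture: Clamping fixture, fixed: dark steel plate 250 mm (own x) x 210 (y), 15 thick, origin at the centre of its underside. On it two steel stops at right angles form a corner; the plate is free towards -x and -y of it. Behind the side stop, from own y = 78 to 180 mm near x = 0, a toggle clamp (not used) is parked open, up to 95 mm above the bench.
- end_stop: End stop of the fixture: steel block 18 (x) x 50 (y) x 18 mm high standing on the plate, so its top is 33 mm above the bench. Origin at the centre of its underside; its stop face looks to the fixture's -x, 9 mm from its origin.
- side_stop: Side stop of the fixture: steel bar 90 (x) x 18 (y) x 18 mm high standing on the plate. Origin at the centre of its underside; its stop face looks to the fixture's -y, 9 mm from its origin.
- seat (a point): Point on the plate's top face where the shell's origin lies when the shell is in the corner with its flat +x end on the end stop and its +y long side on the side stop (shell and fixture axes then parallel). Its axes are the fixture's. The two stops are rigid; the shell's upper 44 mm stays clear above them. Shell and steel rub with a friction of about 0.5.
- screwdriver: Bystander, loose, not to be disturbed: insulated screwdriver with orange handle.
- wrench: Bystander, loose, not to be disturbed: steel open-ended spanner.
- bottle: Bystander, loose, not to be disturbed: small bottle of threadlocker, 36 mm across, 95 mm tall.
- multimeter: Bystander, loose, not to be disturbed: yellow and black multimeter, 150 x 75 x 40 mm, lying flat.
- hv_plug: Bystander, loose, not to be disturbed: orange cable plug, about 60 mm long, lying some 60 mm beyond the shell's flat end.
- tape: Bystander, loose, not to be disturbed: roll of black insulating tape, 60 mm across, 19 high, lying flat on the fixture plate beyond the end stop.
- cover: Bystander, loose, not to be disturbed: ribbed flat aluminium cover plate, 130 x 60 mm, 7 mm thick, lying flat.
Not all that is in view belongs to the job. What is shaped like the shell but blue or green is not meant.

How it is judged (in metres and radians):
On the way, in this order (a step that is already met when the one before it is completed fails the run):
1. the shell is tipped over by more than 40 degrees (angle between shell's own z axis and vertical above 0.7 rad), for 0.05 s.
2. all four stand-offs lie in the tray (x of standoff0_center in the frame of tray between -0.108 and 0.108 m and y of standoff0_center in the frame of tray between -0.088 and 0.088 m and z of standoff0_center in the frame of tray between 0 and 0.05 m and x of standoff1_center in the frame of tray between -0.108 and 0.108 m and y of standoff1_center in the frame of tray between -0.088 and 0.088 m and z of standoff1_center in the frame of tray between 0 and 0.05 m and x of standoff2_center in the frame of tray between -0.108 and 0.108 m and y of standoff2_center in the frame of tray between -0.088 and 0.088 m and z of standoff2_center in the frame of tray between 0 and 0.05 m and x of standoff3_center in the frame of tray between -0.108 and 0.108 m and y of standoff3_center in the frame of tray between -0.088 and 0.088 m and z of standoff3_center in the frame of tray between 0 and 0.05 m), for 0.2 s.
At the end, for the whole second after the job is handed in: Four stand-offs in the tray; shell upright (3 deg) on the plate (2.5 mm), parallel to the fixture (0.04 rad), flat end and +y side each within 3 mm of their stop faces, pressing each stop with over 2 N, at rest, the robot still holding or pushing it (all of step 2 and x of shell_flat_end in the frame of seat between 0.062 and 0.068 m and y of shell in the frame of seat between -0.003 and 0.003 m and z of shell in the frame of seat between -0.002 and 0.0025 m and angle between shell's own z axis and vertical below 0.05 rad and angle between the x axis of shell and the x axis of fixture, either way round below 0.04 rad and contact force between shell and end_stop above 2 N and contact force between shell and side_stop above 2 N and (contact force between shell and the fingers above 1 N or contact force between shell and the arm above 1 N) and linear speed of shell below 0.02 m/s); the arm keeps its last pose, push and grip.
It fails at once if one of the seven bystanders is moved more than 25 mm (distance of any of screwdriver, wrench, bottle, multimeter, hv_plug, tape, cover from where it was at the start of the episode above 0.025 m).
It also fails if it takes over 72 s, if anything falls off the work surface, if the arm or the gripper's body presses on something with over 40 N, if the wrist force passes 120 N, or if a joint passes its speed limit or range.

### The arm

A 6-joint arm with a two-finger parallel gripper is mounted at the origin on the work surface. World frame = base frame: x ahead of the robot, y to its left, z up, the work surface at z = 0. Lengths are in mm, angles in rad, forces in N, time in s.
With the tool pointing down it reaches from about 300 to 775 mm from the base axis. Payload 14.6 kg.
Tool frame: the origin (TCP) lies on the centre line of the jaws, within the pads' length; the fingertips stand 19 mm ahead of it and the grasp point (between the pads) is the TCP (bot.tip_reach is the distance from the TCP to the fingertips, in mm); y points along the fingers, x is the direction in which the jaws open and shut, and the axes are right-handed (so a half turn about y gives the same grasp; the last joint's range is limited). The gripper opens to 85 mm and grips with 20 to 120 N. Pads are 22 mm wide; open, the fingers measure 114 mm over their backs; the gripper's body (76 mm by 85 mm) begins 54 mm behind the grasp point. The pads swing forward as they close: fully open they stand 13 mm farther back than shut.
Start: joints at [1.156, 0.3, 1.521, -0, 1.321, -0.067], TCP at [187.454, 517.06, 250.281] pointing down, gripper open.
Joint ranges: [-3.03, 3.03], [-0.79, 2.21], [0.23, 2.52], [-1.04, 4.18], [0, 3.07], [-2.55, 2.55]. Speed limits (rad/s): [2.22, 2.22, 2.57, 3.14, 3.14, 3.14].

### API

Orientations are given as a unit quaternion [w, x, y, z].
In Python, from rig import bot gives the robot as it stands. Calls block until the motion is done:
- bot.move_to(position, orientation): joint-space move of the TCP to a pose.
- bot.servo_line(position, attitude=None, speed=150, until_force=None): straight line of the TCP; attitude=None keeps the orientation; speed is the mean speed in mm/s. With until_force (N) it stops when the force on the tool has changed by that much, and returns True; else False.
- bot.move_joints(angles): joint-space move.
- bot.move_gripper(opening, grip_force=None): finger opening in mm; grip_force is the grip in N (None keeps the last); returns when the fingers have stopped.
- bot.dwell(seconds).
- bot.ik(position, orientation): joint angles nearest the present ones, or None.
- bot.read_state(): the state.
- bot.read_camera(name): name is "scene" or "top" or "wrist"; returns a dict with "image" (480x640x3 uint8, blue, green, red), "depth" (480x640 float32, mm along the optical axis (not along the pixel's ray), 0 where there is no reading), "fovy" (degrees; the focal length in pixels is half the picture's height over the tangent of half this angle, whatever the lens; pixels are square), "cx", "cy" (the principal point, pixels), "eye" and "attitude" of the camera in the world; the wrist camera has in their place "mount" (4x4, takes a point from camera to tool coordinates, whose origin is the TCP and whose axes are the tool frame's). Camera axes: x right, y down, z forward; pixel columns grow to the right and rows downward; lengths in mm; the calibration is good to about 2 mm. The wrist camera is an equidistant fisheye: a pixel r from the principal point sees the ray r / f radians off the axis. A picture is of the moment at which its call begins: read the wrist's pose just before it.
A pose or a line that the arm cannot do raises bot.MotionError and nothing moves.
- bot.finish_job(): hands the job in, once; it reports no verdict.
The state is a dict: "clock": time; "joint_positions": joint angles; "qvel": joint speeds; "effort": joint torques, N m; "ee_pos": TCP position; "tool_rot": TCP orientation; "ft_force": force on the tool from outside, world axes, zero at the start; "moment": the same for the moment, N m; "grip_width": finger opening in mm.
Only numpy, scipy, OpenCV 4.12 (cv2) and the standard library are available. Lean on these libraries where they do the work, as an engineer would, in place of code of your own. Each camera call takes 0.05 s, during which the arm holds its last target. There are 200 camera calls.

## Working session

There is one attempt and no reset: what is moved stays moved. The work goes in short steps, each a Python script; the robot and the scene stay as the last script left them, time stands still between calls to the robot, and variables do not carry over. Pictures are saved under pics/ and viewed, about 8 in all and at most 12, crops included, and the job is handed in when it is done.

```bash
ls; mkdir -p pics; python3 - <<'E'
from rig import bot
import cv2,numpy as np,pickle
d={}
for n in ("scene","top"):
    c=bot.read_camera(n); d[n]=c
    cv2.imwrite(f"pics/{n}0.png",c["image"])
    print(n,c["fovy"],c["cx"],c["cy"],c["eye"],c["attitude"])
pickle.dump(d,open("cams0.pkl","wb"))
s=bot.read_state(); print(s)
E
```

```text
pics
scene 49.06109003471143 320.68228160880324 236.69714489346705 [ 937.05966199  439.67891675 1182.08313023] [-0.08595264  0.30888859  0.90999959 -0.26287018]
top 51.02752101362343 326.43842922358647 236.0527915894852 [ 231.6014594  -127.26592003 1269.78062285] [-0.08729798  0.7114375  -0.69157759  0.08919737]
{'clock': 0.1, 'joint_positions': array([ 1.15640492e+00,  3.00453598e-01,  1.52152156e+00, -2.72614833e-05,
        1.32065556e+00, -6.66106278e-02]), 'qvel': array([-0.00025611, -0.0017255 , -0.00259592, -0.00076324,  0.00196993,
       -0.0002263 ]), 'effort': array([ 1.60445190e-03, -5.44382215e+01, -3.62375200e+01, -1.22916128e-05,
        3.02892033e-03, -2.28887365e-05]), 'ee_pos': array([187.38807208, 516.90226145, 249.75607129]), 'tool_rot': array([-0.57876758,  0.57916401,  0.40564476, -0.4062628 ]), 'ft_force': array([-0.281496  , -0.83833567,  0.05241645]), 'moment': array([-0.01317841, -0.01721167,  0.03616489]), 'grip_width': 85.21757176386659}
```

View pics/top0.png

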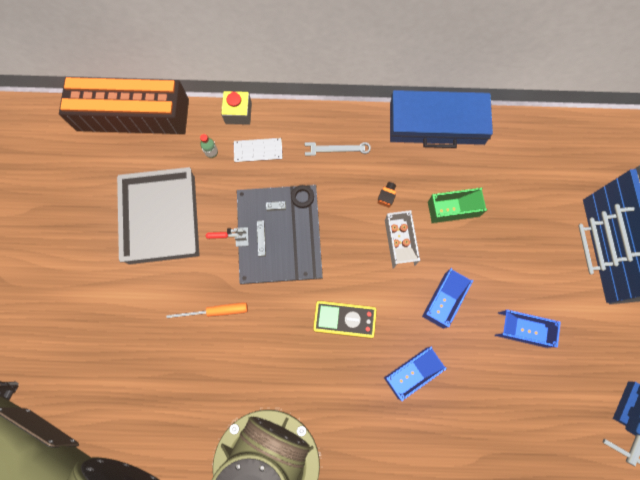

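View pics/scene0.png

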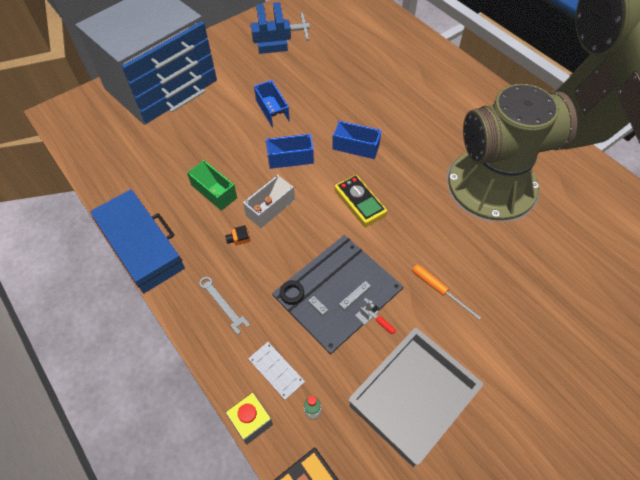

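Top view: candidates for the shell are the grey box with red-brown stand-offs at (403,237), the green one at (458,205), and the blue ones at (447,298), (415,373) and (530,328). Only the grey one is bare aluminium with four stand-offs, and the orange plug at (388,193) marks its flat end (up in the image). The tray is at (157,215), the side stop at (261,238) and the end stop at (275,206).

```bash
cat > h.py <<'E'
import numpy as np, cv2
from scipy.spatial.transform import Rotation as R
def rot(q): return R.from_quat(np.roll(q,-1)).as_matrix()
def quat(M): return np.roll(R.from_matrix(M).as_quat(),1)
def focal(c): return 240/np.tan(np.radians(c["fovy"])/2)
def cloud(c):
    v,u=np.mgrid[:480,:640]; f=focal(c); d=c["depth"]
    P=np.stack([(u-c["cx"])/f*d,(v-c["cy"])/f*d,d],-1)
    P=P@rot(c["attitude"]).T+c["eye"]; P[d==0]=np.nan
    return P
def onplane(c,px,z):
    px=np.atleast_2d(px).astype(float); f=focal(c)
    r=np.c_[(px[:,0]-c["cx"])/f,(px[:,1]-c["cy"])/f,np.ones(len(px))]@rot(c["attitude"]).T
    return c["eye"]+r*((z-c["eye"][2])/r[:,2])[:,None]
def rect(P):
    """min-area rectangle of xy points: centre, long, short, yaw of long side (deg, -90..90)"""
    (c,(w,h),a)=cv2.minAreaRect(np.float32(P[:,:2]))
    if w<h: w,h,a=h,w,a+90
    return np.round(c,1),round(w,1),round(h,1),round((a+90)%180-90,2)
E
python3 - <<'E'
from h import *
import pickle
d=pickle.load(open("cams0.pkl","rb")); c=d["top"]; P=cloud(c); im=c["image"]
def sub(cc,u0,u1,v0,v1,zl,zh,extra=None):
    P=cloud(cc); m=np.zeros((480,640),bool); m[v0:v1,u0:u1]=1
    m&=(P[...,2]>zl)&(P[...,2]<zh)
    if extra is not None: m&=extra
    n,l,s,_=cv2.connectedComponentsWithStats(m.astype(np.uint8),connectivity=8)
    k=1+np.argmax(s[1:,4]); m=l==k
    print(m.sum(),"z",np.percentile(P[m][:,2],[5,50,95]).round(1))
    v,u=np.nonzero(m); return P[m],np.c_[u,v]
print("bench z",np.nanmedian(P[300:320,240:300,2]), np.nanmedian(P[220:240,270:290,2]))
p,_=sub(c,380,428,203,275,50,75); print("shell rim",rect(p))
p,_=sub(c,380,428,203,275,8,75); print("shell all",rect(p))
p,_=sub(c,105,205,160,270,45,70); print("tray rim",rect(p))
hsv=cv2.cvtColor(im,cv2.COLOR_BGR2HSV)
p,q=sub(c,228,330,180,290,9,22); print("plate",rect(p), rect(onplane(c,q,15)))
light=hsv[...,2]>115
for n,b in dict(side=(252,270,212,262),end=(263,287,199,212)).items():
    p,q=sub(c,*b,24,45); print(n,rect(p),rect(onplane(c,q,33)))
    m=np.zeros((480,640),np.uint8);m[b[2]:b[3],b[0]:b[1]]=1
    v,u=np.nonzero(m*light); print(n,"colour",rect(onplane(c,np.c_[u,v],33)))
a=cv2.resize(im[180:280,370:430],None,fx=5,fy=5,interpolation=cv2.INTER_CUBIC)
b=cv2.resize(im[180:290,225:330],None,fx=4.55,fy=4.55,interpolation=cv2.INTER_CUBIC)[:500]
cv2.imwrite("pics/crop1.png",np.hstack([a,b]))
E
```

```text
bench z -0.13743264602589988 14.658597058109308
406 z [51.8 60.5 65.4]
shell rim (array([ 543.8, -316. ]), 131.4, 62.2, 9.08)
1154 z [12.4 37.9 63.8]
shell all (array([ 544.6, -321.9]), 131.6, 74.5, 9.42)
1606 z [52.3 56.8 60.8]
tray rim (array([588.1, 305.6]), 231.1, 190.1, 8.43)
6655 z [10.9 14.9 19.2]
plate (array([5.574e+02, 4.000e-01]), 251.8, 214.6, 5.69) (array([5.564e+02, 4.000e-01]), 251.7, 214.6, 5.67)
260 z [28.2 33.  36.7]
side (array([537.8,  40.2]), 91.5, 18.6, 5.5) (array([536.8,  39.7]), 91.9, 18.8, 5.54)
side colour (array([542.5,  41.2]), 129.5, 43.6, 3.2)
150 z [26.2 33.  36.9]
end (array([624.8,   7.3]), 49.5, 19.1, -85.55) (array([623.8,   7.1]), 49.0, 21.5, -86.72)
end colour (array([626.5,  10. ]), 60.0, 32.4, -88.3)
```

View pics/crop1.png

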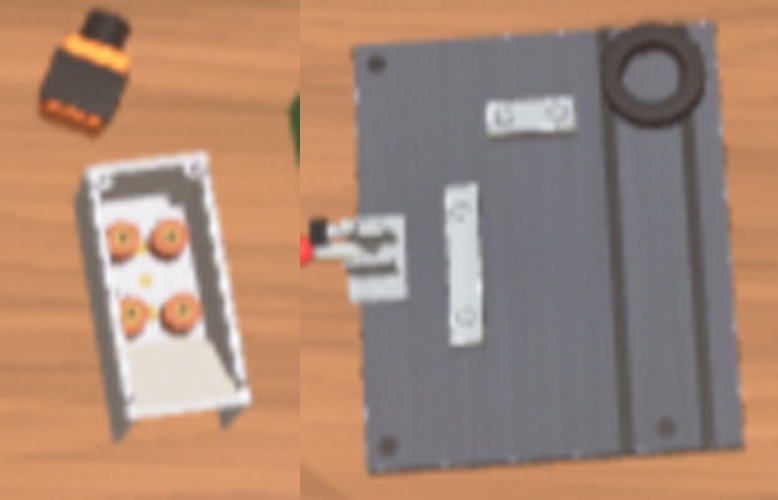

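The crop confirms it: grey shell, four stand-offs, flat end up towards the plug, slope at the bottom. The measured sizes match the ones given (rim 131x62, plate 252x215, stops at z≈33). Next I check reachability of all the waypoints.

```bash
cat >> h.py <<'E'
SH=np.array([543.8,-316.0]); SHY=9.1          # shell origin xy, yaw deg
FY=5.6; F=np.radians(FY); XF=np.array([np.cos(F),np.sin(F)]); YF=np.array([-np.sin(F),np.cos(F)])
END=np.array([624.3,7.2]); SIDE=np.array([537.3,40.0])
SEAT=XF*(END@XF-74)+YF*(SIDE@YF-39)
TRAY=np.array([588.1,305.6])
G=np.array([5.,0,45.])                        # TCP in shell frame when gripped
def shellR(yaw,tilt=0): return R.from_euler("ZY",[yaw,-tilt],degrees=True).as_matrix()
def tool(yaw,tilt=0,s=1):
    T=np.array([[0,0,-s],[s,0,0],[0,-1.,0]])  # tool x=s*y, tool y=-z, tool z=-s*x in shell axes
    return quat(shellR(yaw,tilt)@T)
def tcp(o,yaw,tilt=0,g=G): return np.asarray(o,float)+shellR(yaw,tilt)@g
LIP=np.array([-61.,0,62])
def pour(tilt,yaw=20.,lipxy=None,lipz=90.,g=G):
    l=TRAY+45*np.array([np.cos(np.radians(yaw)),np.sin(np.radians(yaw))]) if lipxy is None else lipxy
    return np.r_[l,lipz]+shellR(yaw,tilt)@(g-LIP)
E
python3 - <<'E'
from h import *
from rig import bot
print("seat",SEAT)
for s in (1,-1):
    print("s",s)
    W=[("above",tcp([*SH,150],SHY),tool(SHY,0,s)),("grasp",tcp([*SH,0],SHY),tool(SHY,0,s))]
    for y in (10,20,27):
        W+=[(f"p{t}/{y}",pour(t,y,lipz=90 if t else 160),tool(y,t,s)) for t in (0,50,100,110)]
    W+=[("seat",tcp([*SEAT,15],FY),tool(FY,0,s)),("seathi",tcp([*SEAT,150],FY),tool(FY,0,s))]
    for n,p,q in W:
        j=bot.ik(p,q); print(n,p.round(),None if j is None else np.round(j,2))
E
```

```text
seat [550.44501139   2.10185564]
s 1
above [ 549. -315.  195.] [-0.58  0.53  1.33  0.    1.28 -2.31]
grasp [ 549. -315.   45.] [-0.58  0.71  1.43  0.    1.01 -2.31]
p0/10 [697. 325. 143.] [ 0.39  0.91  0.83 -0.    1.41 -1.36]
p50/10 [687. 323. 130.] None
p100/10 [638. 314. 158.] [0.51 0.79 1.8  3.49 1.22 1.39]
p110/10 [626. 312. 158.] [0.51 0.87 1.78 3.46 1.46 1.41]
p0/20 [692. 344. 143.] [ 0.41  0.92  0.81 -0.    1.41 -1.51]
p50/20 [682. 340. 130.] [ 0.43  0.62  1.56 -0.64  0.11 -0.88]
p100/20 [635. 323. 158.] [0.45 0.78 1.83 3.25 1.21 1.52]
p110/20 [624. 319. 158.] [0.45 0.86 1.81 3.24 1.45 1.52]
p0/27 [687. 356. 143.] [ 0.43  0.92  0.81 -0.    1.42 -1.61]
p50/27 [678. 351. 130.] [ 0.42  0.62  1.56  0.45  0.09 -2.05]
p100/27 [633. 328. 158.] [0.41 0.77 1.83 3.07 1.21 1.61]
p110/27 [622. 323. 158.] [0.41 0.86 1.81 3.08 1.45 1.6 ]
seat [555.   3.  60.] [-0.06  0.54  1.67 -0.    0.93 -1.73]
seathi [555.   3. 195.] [-0.06  0.36  1.57 -0.    1.21 -1.73]
s -1
above [ 549. -315.  195.] [-0.58  0.53  1.33 -0.    1.28  0.83]
grasp [ 549. -315.   45.] [-0.58  0.71  1.43 -0.    1.01  0.83]
p0/10 [697. 325. 143.] [ 0.39  0.91  0.83 -0.    1.41  1.78]
p50/10 [687. 323. 130.] None
p100/10 [638. 314. 158.] [ 0.51  0.79  1.8   3.49  1.22 -1.76]
p110/10 [626. 312. 158.] [ 0.51  0.87  1.78  3.46  1.46 -1.73]
p0/20 [692. 344. 143.] [ 0.41  0.92  0.81 -0.    1.41  1.63]
p50/20 [682. 340. 130.] [ 0.43  0.62  1.56 -0.64  0.11  2.26]
p100/20 [635. 323. 158.] [ 0.45  0.78  1.83  3.25  1.21 -1.63]
p110/20 [624. 319. 158.] [ 0.45  0.86  1.81  3.24  1.45 -1.62]
p0/27 [687. 356. 143.] [ 0.43  0.92  0.81 -0.    1.42  1.53]
p50/27 [678. 351. 130.] [0.42 0.62 1.56 0.45 0.09 1.09]
p100/27 [633. 328. 158.] [ 0.41  0.77  1.83  3.07  1.21 -1.54]
p110/27 [622. 323. 158.] [ 0.41  0.86  1.81  3.08  1.45 -1.54]
seat [555.   3.  60.] [-0.06  0.54  1.67 -0.    0.93  1.41]
seathi [555.   3. 195.] [-0.06  0.36  1.57 -0.    1.21  1.41]
```

```bash
sed -i 's/^G=np.array(\[5.,0,45.\])/G=np.array([5.,0,42.])/; s/s=1):/s=-1):/' h.py; python3 - <<'E'
from h import *
from rig import bot
q=tool(SHY)
bot.move_gripper(85)
bot.move_to(tcp([*SH,140],SHY),q)
hit=bot.servo_line(tcp([*SH,0],SHY),speed=120,until_force=12)
print("hit",hit,bot.read_state()["ee_pos"])
bot.move_gripper(50,grip_force=80); s=bot.read_state(); print("width",s["grip_width"],s["ft_force"])
bot.servo_line(tcp([*SH,170],SHY),speed=120)
s=bot.read_state(); print(s["clock"],s["ee_pos"],s["grip_width"],s["ft_force"])
c=bot.read_camera("wrist"); cv2.imwrite("pics/w1.png",c["image"]); print(c["fovy"])
for y in (22,24,26):
    for t in (0,40,45,50,55,60):
        l=TRAY+30*np.array([np.cos(np.radians(y)),np.sin(np.radians(y))])
        j=bot.ik(pour(t,y,l,95),tool(y,t)); print(y,t,None if j is None else np.round(j,2))
E
```

```text
hit False [ 549.08570412 -315.41172872   42.83467383]
width 58.85412213081617 [0.60870495 0.66034221 5.85683749]
6.7417 [ 548.50300478 -315.1182108   211.14369341] 58.96446432559517 [-0.77321393  0.618015   -4.48131244]
65.70646984690485
22 0 [ 0.42  0.94  0.93 -0.    1.27  1.61]
22 40 [ 0.43  0.63  1.49 -0.09  0.32  1.69]
22 45 [ 0.43  0.61  1.55 -0.16  0.2   1.76]
22 50 [ 0.43  0.59  1.6  -0.44  0.08  2.04]
22 55 [ 0.43  0.58  1.65  3.78  0.06 -2.18]
22 60 [ 0.43  0.58  1.7   3.37  0.19 -1.77]
24 0 [0.42 0.94 0.93 0.   1.27 1.58]
24 40 [ 0.42  0.63  1.49 -0.01  0.32  1.59]
24 45 [ 0.42  0.61  1.55 -0.02  0.2   1.59]
24 50 [ 0.42  0.59  1.6  -0.06  0.07  1.64]
24 55 [ 0.42  0.58  1.65  3.23  0.05 -1.66]
24 60 [ 0.43  0.58  1.7   3.17  0.18 -1.6 ]
26 0 [ 0.43  0.94  0.93 -0.    1.27  1.54]
26 40 [0.42 0.63 1.49 0.07 0.32 1.48]
26 45 [0.42 0.61 1.55 0.12 0.2  1.43]
26 50 [0.42 0.59 1.6  0.34 0.08 1.21]
26 55 [ 0.42  0.58  1.65  2.64  0.06 -1.09]
26 60 [ 0.42  0.58  1.7   2.97  0.18 -1.42]
```

View pics/w1.png

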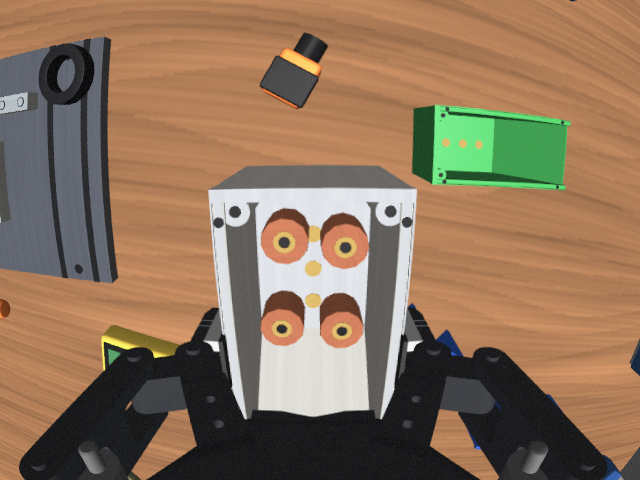

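The wrist view shows the shell gripped squarely by its long sides, with all four stand-offs inside at (285,240), (345,245), (282,325) and (341,328). Next: the tray, turning the wrist over at the straight-wrist tilt (52°, before anything spills), then pouring slowly.

```bash
cat >> h.py <<'E'
PY=24.; PL=TRAY+30*np.array([np.cos(np.radians(PY)),np.sin(np.radians(PY))])
def pp(t,lz): return pour(t,PY,PL,lz),tool(PY,t)
E
python3 - <<'E'
from h import *
from rig import bot
def st(n):
    s=bot.read_state(); print(n,round(s["clock"],2),s["ee_pos"].round(1),s["joint_positions"].round(2),round(s["grip_width"],1),s["ft_force"].round(1))
bot.move_to(*pp(0,220)); st("p0")
bot.move_to(*pp(40,150)); st("p40")
j=np.array(bot.ik(*pp(52,140))); print(j.round(3))
summ=j[3]+j[5]; j[4]=0.005; j[3]=0; j[5]=summ; bot.move_joints(j); st("sing")
j[3]=np.pi; j[5]=summ-np.pi; bot.move_joints(j); st("flipped")
bot.move_to(*pp(62,110)); st("p62")
for t in (72,82,92,100,105):
    bot.servo_line(*pp(t,95),speed=25); 
    st(f"p{t}")
bot.dwell(0.5)
c=bot.read_camera("wrist"); cv2.imwrite("pics/w2.png",c["image"])
c=bot.read_camera("scene"); cv2.imwrite("pics/s2.png",c["image"][150:480,200:640])
E
```

```text
p0 9.18 [676.3 343.5 200.1] [ 0.42  0.84  0.82 -0.    1.48  1.58] 59.2 [-0.2  0.4 -3.7]
p40 10.18 [673.9 343.4 177.5] [ 0.42  0.56  1.46 -0.01  0.43  1.58] 58.8 [-0.6  0.4 -4.4]
[ 0.425  0.521  1.604 -0.043  0.109  1.617]
sing 10.66 [679.6 347.4 199.5] [ 0.42  0.52  1.6  -0.    0.01  1.57] 59.0 [-1.1  0.2 -3.7]
flipped 13.31 [679.9 347.8 200.8] [ 0.42  0.52  1.6   3.14  0.   -1.57] 59.2 [ 0.4  0.9 -4. ]
p62 13.62 [659.1 337.3 156.7] [ 0.43  0.55  1.71  3.17  0.2  -1.59] 58.8 [ 0.4  0.3 -2.8]
p72 14.23 [652.3 334.2 153.1] [ 0.43  0.59  1.78  3.15  0.49 -1.58] 59.2 [ 0.5  0.  -3.4]
p82 14.87 [642.4 329.8 158.3] [ 0.43  0.63  1.84  3.15  0.75 -1.58] 59.3 [ 0.   0.8 -3.1]
p92 15.5 [632.  325.2 162.1] [ 0.43  0.69  1.86  3.15  1.02 -1.58] 58.7 [ 0.2  0.6 -4.2]
p100 16.03 [623.3 321.3 163.8] [ 0.43  0.75  1.87  3.15  1.22 -1.57] 58.9 [ 0.2 -1.2 -2.7]
p105 16.43 [617.8 318.8 164. ] [ 0.43  0.79  1.86  3.15  1.34 -1.57] 59.2 [-0.3  0.2 -4. ]
```

View pics/s2.png

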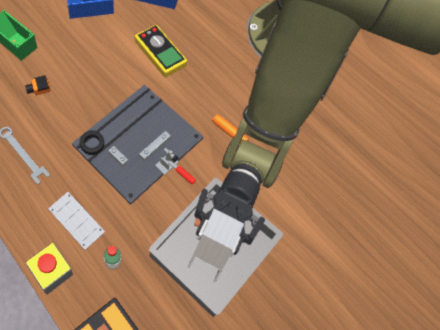

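The scene crop shows the shell tipped lip-down over the tray. At least one red-brown piece is visible near (198,222), and the rest is hidden. I'll check inside the shell and in the tray.

```bash
python3 - <<'E'
from h import *
from rig import bot
c=bot.read_camera("top"); a=cv2.resize(c["image"][150:280,90:240],(480,416),interpolation=cv2.INTER_CUBIC)
w=cv2.resize(cv2.imread("pics/w2.png")[:,80:560],(320,320))
w=cv2.copyMakeBorder(w,0,96,0,0,cv2.BORDER_CONSTANT)
cv2.imwrite("pics/c2.png",np.hstack([a,w]))
E
```

```text
(no output)
```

View pics/c2.png

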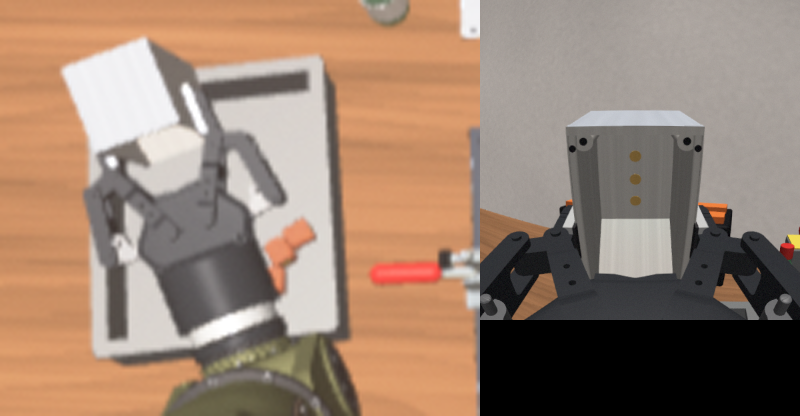

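Left: three stand-offs are visible in the tray at (270–300,230–290), and the fourth is probably under the wrist. Right: the shell is empty. Next I back out the same way, go above the seat, and count the stand-offs.

```bash
python3 - <<'E'
from h import *
from rig import bot
def st(n):
    s=bot.read_state(); print(n,round(s["clock"],2),s["ee_pos"].round(1),s["joint_positions"].round(2),round(s["grip_width"],1),s["ft_force"].round(1))
bot.servo_line(*pp(105,150)); 
bot.servo_line(*pp(62,150),speed=80); st("p62")
j=np.array(bot.ik(*pp(54,150))); summ=j[3]+j[5]; j[4]=0.005; j[3]=np.pi; j[5]=summ-np.pi; bot.move_joints(j)
j[3]=0; j[5]=summ; bot.move_joints(j); st("unflipped")
bot.move_to(*pp(40,170)); bot.move_to(*pp(0,220)); st("p0")
pre=np.r_[SEAT-10*XF-10*YF,150.]
bot.move_to(tcp(pre,FY),tool(FY)); st("preseat")
c=bot.read_camera("top"); im=c["image"]; P=cloud(c)
hsv=cv2.cvtColor(im,cv2.COLOR_BGR2HSV)
m=((hsv[...,1]>90)&(hsv[...,0]<14)&(hsv[...,2]>70)).astype(np.uint8); 
roi=np.zeros_like(m); roi[170:265,118:198]=1; m*=roi
n,l,s,ce=cv2.connectedComponentsWithStats(m)
Rt=R.from_euler("z",8.4,degrees=True).as_matrix()
for k in range(1,n):
    if s[k,4]>4:
        p=np.nanmedian(P[l==k],0); d=(p-np.r_[TRAY,0])@Rt; print(s[k,4],ce[k].round(0),"tray frame",d.round(0))
a=cv2.resize(im[150:300,100:340],(800,500),interpolation=cv2.INTER_CUBIC); cv2.imwrite("pics/c3.png",a)
E
```

```text
p62 18.66 [659.5 337.4 197.4] [ 0.43  0.49  1.7   3.19  0.13 -1.61] 58.9 [-0.1 -0.3 -3.7]
unflipped 21.56 [673.6 344.9 205.2] [0.42 0.5  1.62 0.   0.01 1.57] 58.6 [-0.1  0.2 -2.6]
p0 23.04 [675.7 344.6 199.2] [0.42 0.84 0.82 0.   1.48 1.58] 59.0 [ 0.3 -0.9 -4.1]
preseat 24.44 [546.9  -7.7 192.2] [-0.08  0.35  1.6   0.    1.19  1.39] 59.2 [-1.3  0.3 -3.3]
98 [132. 171.] tray frame [147.  81.   0.]
135 [196. 189.] tray frame [ 81. -93.   0.]
176 [178. 230.] tray frame [-35. -45.  22.]
61 [165. 235.] tray frame [-48. -12.  22.]
353 [167. 262.] tray frame [-117.  -21.    0.]
```

View pics/c3.png

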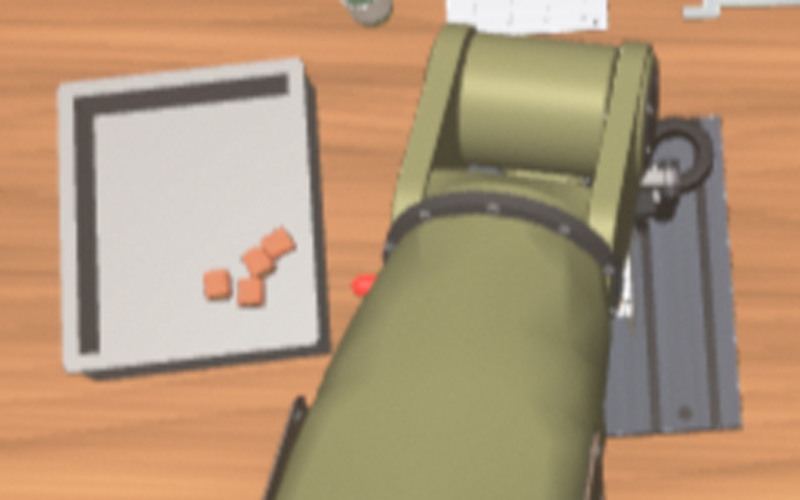

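All four stand-offs lie flat in the tray (217,284), (250,292), (258,262), (278,243), clear of the walls. Next I lower the shell beside the corner and press it in.

```bash
python3 - <<'E'
from h import *
from rig import bot
def st(n):
    s=bot.read_state(); p=s["ee_pos"]; f=s["ft_force"]; d=p[:2]-SEAT-(G[0]*XF)
    print(n,round(s["clock"],2),"fix xy",round(d@XF,1),round(d@YF,1),"z",round(p[2],1),"F fix",round(f[:2]@XF,1),round(f[:2]@YF,1),round(f[2],1),"w",round(s["grip_width"],1),"M",s["moment"].round(2)); return s
off=lambda x,y,z: tcp(np.r_[SEAT+x*XF+y*YF,z],FY)
st("start")
bot.servo_line(off(-10,-10,22),speed=100); st("low")
h=bot.servo_line(off(-10,-10,10),speed=12,until_force=4); s=st(f"touch {h}")
z=s["ee_pos"][2]-42
bot.servo_line(off(-10,-10,z+0.5),speed=10); st("relieved"); 
h=bot.servo_line(off(12,-10,z+0.5),speed=12,until_force=6); s=st(f"x {h}")
d=s["ee_pos"][:2]-SEAT-G[0]*XF; x=d@XF
h=bot.servo_line(off(x-1.0,12,z+0.5),speed=12,until_force=6); s=st(f"y {h}")
E
```

```text
start 24.49 fix xy -9.4 -9.4 z 192.1 F fix -0.1 0.3 -4.5 w 58.8 M [-0.   -0.02 -0.  ]
low 25.93 fix xy -9.7 -10.0 z 64.6 F fix -0.5 0.3 -3.0 w 58.9 M [-0.04 -0.   -0.04]
touch True 26.53 fix xy -10.0 -10.0 z 57.8 F fix -1.8 0.6 5.9 w 59.1 M [-0.08  0.12 -0.02]
relieved 26.82 fix xy -10.1 -10.0 z 58.1 F fix -0.7 0.5 -3.6 w 59.0 M [-0.03 -0.03  0.01]
x True 27.88 fix xy 1.4 -10.0 z 57.9 F fix -2.3 0.7 4.0 w 59.4 M [-0.07  0.11 -0.02]
y True 28.92 fix xy 0.8 1.6 z 57.9 F fix -1.0 -0.4 4.5 w 59.3 M [-0.29 -0.13  0.03]
```

```bash
cat > push.py <<'E'
from h import *
from rig import bot
off=lambda x,y,z: tcp(np.r_[SEAT+x*XF+y*YF,z],FY)
def rd(n=4):
    L=[]
    for _ in range(n): bot.dwell(0.04); L.append(bot.read_state())
    f=np.mean([s["ft_force"] for s in L],0); p=np.mean([s["ee_pos"] for s in L],0); d=p[:2]-SEAT-G[0]*XF
    return np.array([d@XF,d@YF,p[2]-42]),np.array([f[:2]@XF,f[:2]@YF,f[2]]),L[-1]
def show(n,c):
    p,f,s=rd(); print(n,round(s["clock"],2),"cmd",np.round(c,2),"pos",p.round(2),"F",f.round(1),"M",s["moment"].round(2)); return p,f
E
python3 - <<'E'
from push import *
p,f=show("now",[0,0,0]); c=p.copy()
def go(): bot.servo_line(off(*c),speed=12)
for _ in range(6):               # relieve plate load
    if f[2]<0: break
    c[2]+=0.3; go(); p,f=show("up",c)
for i in range(14):
    ax=0 if i<7 else 1
    if f[ax]<-9: continue
    c[ax]+=0.5; go(); p,f=show("xy"[ax],c)
E
```

```text
now 29.08 cmd [0 0 0] pos [ 0.81  1.6  15.94] F [-1.8  1.5  3.6] M [0.3  0.07 0.15]
up 29.5 cmd [ 0.81  1.6  16.24] pos [ 0.71  1.65 16.  ] F [ 1.6 -0.5 -1.8] M [-0.1  -0.37 -0.06]
x 29.92 cmd [ 1.31  1.6  16.24] pos [ 1.09  1.64 16.08] F [-1.6 -0.3 -1.2] M [-0.08  0.06 -0.02]
x 30.33 cmd [ 1.81  1.6  16.24] pos [ 1.67  1.64 16.11] F [-2.2 -0.  -1.8] M [-0.02  0.39 -0.01]
x 30.75 cmd [ 2.31  1.6  16.24] pos [ 1.73  1.64 16.16] F [-7.7  0.4  1.3] M [-0.09  1.14 -0.02]
x 31.17 cmd [ 2.81  1.6  16.24] pos [ 1.76  1.66 16.17] F [-12.7  -0.    5.9] M [-0.23  1.83 -0.13]
y 31.58 cmd [ 2.81  2.1  16.24] pos [ 1.77  1.7  16.2 ] F [-12.9  -3.4   5.6] M [-0.76  1.82 -0.12]
y 32.0 cmd [ 2.81  2.6  16.24] pos [ 1.79  1.75 16.22] F [-12.7  -8.1   4.7] M [-1.33  1.82 -0.08]
y 32.42 cmd [ 2.81  3.1  16.24] pos [ 1.8   1.79 16.25] F [-12.9 -11.7   4.5] M [-1.96  1.78 -0.1 ]
```

Both axes stall against the stops at 12–13 N. I'll verify with the wrist depth (rim height and tilt) and one composite picture.

```bash
python3 - <<'E'
from push import *
s=bot.read_state(); c=bot.read_camera("wrist"); f=focal(c)
v,u=np.mgrid[:480,:640]; a=u-c["cx"]; b=v-c["cy"]; r=np.hypot(a,b)+1e-9; th=r/f; d=c["depth"]
P=np.stack([np.tan(th)*a/r*d,np.tan(th)*b/r*d,d,np.ones_like(d)],-1)@np.array(c["mount"]).T
W=P[...,:3]@rot(s["tool_rot"]).T+s["ee_pos"]
X=(W[...,:2]-SEAT)@XF; Y=(W[...,:2]-SEAT)@YF; Z=W[...,2]
ok=(d>0)&(th<1.3)
m=ok&(abs(Z-77)<6)&(abs(X)<80)&(abs(Y)<40)
A=np.c_[X[m],Y[m],np.ones(m.sum())]; z=Z[m]
for _ in range(3):
    k,*_=np.linalg.lstsq(A,z,rcond=None); g=abs(A@k-z)<2; A,z=A[g],z[g]
print("rim n",len(z),"slope x,y (deg)",np.degrees(k[:2]).round(2),"z0",k[2].round(1),"x range",A[:,0].min().round(1),A[:,0].max().round(1),"y",A[:,1].min().round(1),A[:,1].max().round(1))
print("rim yaw rel fixture",rect(A))
m=ok&(abs(Z-33)<2.5)&(abs(X)<110)&(abs(Y)<70); print("stop tops",m.sum(), "x",np.percentile(X[m],[1,99]).round(1),"y",np.percentile(Y[m],[1,99]).round(1))
e=m&(X>40); print("end stop near face x",np.percentile(X[e],[2,98]).round(1) if e.any() else None)
sd=m&(X<40); print("side stop y",np.percentile(Y[sd],[2,98]).round(1) if sd.any() else None)
tp=bot.read_camera("scene")["image"][215:365,250:430]
cv2.imwrite("pics/c4.png",np.hstack([c["image"][:400,110:530],cv2.resize(tp,(380,317),interpolation=cv2.INTER_CUBIC)[np.minimum(np.arange(400),316)]]))
E
```

```text
rim n 9969 slope x,y (deg) [-0.4 -0.1] z0 78.1 x range -24.6 66.2 y -39.8 39.9
rim yaw rel fixture (array([20.8,  0.1]), 90.8, 79.6, -0.02)
stop tops 10671 x [-26.9 108.4] y [-67.8  46.9]
end stop near face x [ 65.6 107.4]
side stop y [-26.2  47.4]
```

View pics/c4.png

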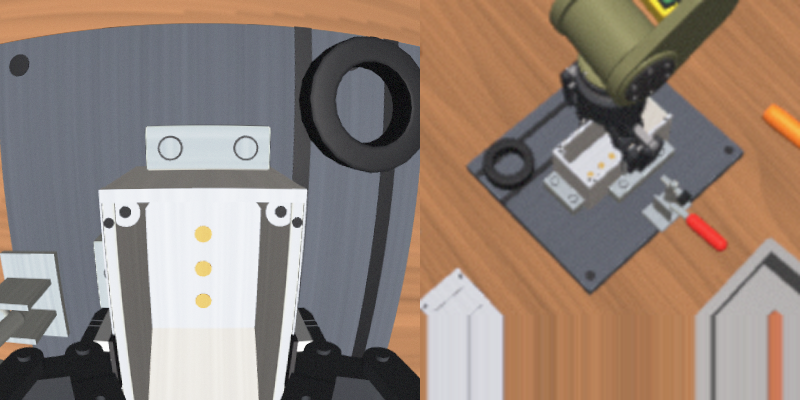

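The picture shows the shell empty, against the end stop at (208,148) and the side stop at its left, with the tape untouched. The rim is level to 0.4° and parallel. I'll press a little harder on both axes, so that friction can't account for the readings, then hand in.

```bash
python3 - <<'E'
from push import *
c=np.array([2.81,3.1,16.24]); p,f=show("before",c)
for i in range(10):
    n=f.copy()
    if f[0]>-18: c[0]+=0.3
    if f[1]>-19: c[1]+=0.4
    if f[0]<=-18 and f[1]<=-19: break
    bot.servo_line(off(*c),speed=12); p,f=show("press",c)
bot.dwell(1.0); p,f=show("held",c)
if f[0]<-14 and f[1]<-14: bot.finish_job(); print("handed in")
E
```

```text
before 32.68 cmd [ 2.81  3.1  16.24] pos [ 1.81  1.8  16.24] F [-13.  -11.6   4.6] M [-1.94  1.8  -0.11]
press 33.1 cmd [ 3.11  3.5  16.24] pos [ 1.83  1.84 16.25] F [-15.9 -14.4   6.9] M [-2.52  2.14 -0.06]
press 33.52 cmd [ 3.41  3.9  16.24] pos [ 1.83  1.86 16.25] F [-19.5 -17.9   8.8] M [-3.04  2.47 -0.04]
press 33.93 cmd [ 3.41  4.3  16.24] pos [ 1.84  1.9  16.27] F [-19.5 -21.1   8.8] M [-3.56  2.52  0.03]
held 35.1 cmd [ 3.41  4.3  16.24] pos [ 1.84  1.9  16.27] F [-19.2 -20.9   8.8] M [-3.58  2.52 -0.02]
the job is handed in; nothing more can be done
handed in
```

I tipped the four stand-offs into the tray and pressed the empty shell into the fixture corner. I handed it in at about 35 s with the gripper still holding it there. No verdict is reported on hand-in.

**Last checks:**
- **Stand-offs:** all four were lying in the tray, clear of the walls, in the top view taken after pouring.
- **Fit:** the wrist depth, read just before the final press, showed the rim level to about 0.4° and parallel to the fixture.
- **Force:** after a 1 s hold, the tool force was about 19 N toward the end stop and 21 N toward the side stop. More push produced almost no movement, so friction alone cannot explain the readings.

**Readings that disagreed:**
- **Position:** the shell stopped about 1.8 mm further along both axes than my camera estimate, within the 2 mm calibration.
- **Height:** the rim measured 78.1 mm against 77 mm expected. The arm's own height gave about 0.5 mm above the plate. Both are inside the 2.5 mm limit.
- **Early push stops:** the first two force-triggered pushes stopped early on plate contact rather than on the stops, so I repeated them axis by axis.
- **Stand-off count:** my colour count was unreliable because it also picked up bench wood, so I counted from the picture.

The tape did not appear to have moved in the last picture. I did not measure the seven bystanders again at the end.

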